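Set the handpiece coolant valve two turns open and hold it

TASK

Set the coolant valve of the handpiece supply block: turn the big handwheel by its upright handle clockwise (seen from above) until it is fully shut against its stop, then back it off exactly two full turns counter-clockwise. Finish with the handle still held in the closed gripper, keeping the wheel still at that setting; do not let go. Leave the small air knob and the things lying around where they are.

Things in the scene. Friction and masses are not known exactly. Their poses are not given: they have to be found in the camera images.
- valve_block: Aluminium supply block screwed to the table, about 130 x 210 mm. Origin on the table right under the handwheel's axis, its z axis is the wheel's axis (vertical). The main block is 60 mm high with a round gauge on its -x face; a low shoulder 36 mm high on its +y side carries the air knob; hose stubs point to its +x. It cannot move.
- wheel_hub (a point): Centre of the top of the big handwheel's hub, on the wheel's axis, 114 mm above the table. The wheel is dark steel, 120 mm over the rim, rim 12 mm thick with its top 112 mm above the table, three spokes. It turns about the vertical and does not rise or sink.
- crank_handle: Black upright round handle on the wheel's rim, 16 mm diameter, 52 mm tall (114 to 166 mm above the table). Its origin is at its centre, half-way up (140 mm above the table), 50 mm off the wheel's axis. It revolves freely about its own upright axis, so a gripper can carry it round the wheel without turning itself. It cannot come off. Nothing within 250 mm of the axis stands higher than the wheel except this handle.
- wheel (a joint): Turn of the handwheel in rad: 0 is fully shut against a hard stop, it grows as the wheel is turned counter-clockwise seen from above (opening), 6.283 a full turn; it can open to about four turns. When shut, the handle lies from the axis towards the block's own -x (the gauge side). Starts between about 0.5 and 1.4 turns open. It has light even drag (about 0.06 N m, 1 to 2 N at the handle) and stays where it is left; no spring, no play.
- air_knob_mark (a point): White mark near the rim of the small black air knob (36 mm diameter, top 60 mm above the table) on the block's low shoulder, 108 mm from the wheel's axis towards the block's +y. It turns easily; leave it as it is.
- bur_kit: Bystander: red and black bur kit, 110 x 150 x 30 mm, with a clear lid standing open at its +x edge to 82 mm high. Origin at the centre of its underside.
- jaw_model: Bystander: white plaster jaw model, 50 x 60 x 30 mm. Origin at the centre of its underside.
- implant_packs: Bystander: yellow upright pack of implants, 18 x 60 x 50 mm. Origin at the centre of its underside.
- handpiece: Bystander: steel dental handpiece lying on the table along its own x axis, 165 mm long, 18 mm thick. Origin on the table below its middle.

How it is judged:
By the outcome, as a careful person would: the job done as asked, in the order asked, and still so for the second after the job is handed in, while the arm keeps its last pose, push and grip.
It also fails if it takes over 72 s, if anything falls off the work surface, if the arm or the gripper's body presses on something with over 40 N, if the wrist force passes 120 N, or if a joint passes its speed limit or range.

ROBOT

A 7-joint arm with a two-finger parallel gripper is mounted at the origin on the work surface. World frame = base frame: x ahead of the robot, y to its left, z up, the work surface at z = 0. Lengths are in m, angles in rad, forces in N, time in s.
With the tool pointing down it reaches from about 0.4 to 0.85 m from the base axis. Payload 10.4 kg.
Tool frame: the origin (TCP) lies at the very end of the fingers, on their centre line; the grasp point (between the pads) lies r.grasp_offset behind it (r.grasp_offset is the distance from the TCP to the grasp point, in m); z points along the fingers, y is the direction in which the jaws open and shut (so a half turn about z gives the same grasp; the last joint's range is limited). The gripper opens to 87 mm and grips with 3 to 60 N. Pads are 19 mm wide; open, the fingers measure 117 mm over their backs; the gripper's body (75 mm by 190 mm) begins 51 mm behind the grasp point.
Start: joints at [1.197, 0.332, -0.065, 1.46, 0.022, 1.35, -0.088], TCP at [0.215, -0.587, 0.223] pointing down, gripper open.
Joint ranges: [-2.6, 2.6], [-0.5, 2.12], [-1.47, 1.34], [0.16, 2.42], [-1.27, 4.41], [0.06, 2.06], [-2.6, 2.6]. Speed limits (rad/s): [2.22, 2.22, 2.79, 2.79, 3.14, 3.14, 3.14].

INTERFACE

Orientations are given as a unit quaternion [x, y, z, w].
In Python, from bench import read_state, cams, job, r gives the robot as it stands. The module is installed in compiled form; this text tells all that it offers.
- The arm moves only by the tool arm_command, never from a script. Its argument "increments" is a list of rows, each an object of numbers: "gripper": the opening in per cent of the stroke, from 0 (shut) to 100 (fully open); "dx", "dy", "dz": the shift along the tool's x, y, z in m; "spin": the turn about the tool's z in degrees. In form: [{"gripper": .., "dx": .., "dy": .., "dz": .., "spin": ..}, ...]. A call has exactly 8 rows; each row shifts and turns the commanded pose from where the row before left it, along the tool's axes as they then stand; what a row does not reach is not made up. A row lasts 1/8 s, in which the tool goes at most 62.5 mm and 10.7 degrees, less where a joint would pass 70% of its speed; a pose out of reach is approached as far as the arm can. A call with a gripper value outside its range is refused whole. The fingers move at their own pace and stop on an object; "grip_force" is the grip in N (left out, the last holds). Time passes only in rows, so rows that do not move let the fingers close, or fill a call up. It gives the time, the measured TCP pose, the force and the opening at its end, in the units of the state.
- read_state(): the state, without advancing time (a new reading comes with each control period).
- cams.camera(name): name is "scene" or "top" or "wrist"; returns the picture (480x640x3 uint8, red, green, blue); there is no depth.
- cams.camera_info(name): a dict with "K" (3x3 intrinsics, pixels), "k1" (the pictures are not rectified: a ray, as slopes to the right and down, at radius r is drawn at 1 + k1 r^2 times it, then the intrinsics apply), "rvec" (rotation vector, rad) and "tvec" (3), from world to camera coordinates, as OpenCV has them. Camera axes: x right, y down, z forward; pixel columns grow to the right and rows downward; lengths in m; the calibration is good to about 2 mm. A picture is of the moment at which its call begins: read the wrist's pose just before it. camera_info takes no time and is no camera call; for the wrist camera it gives the pose at the moment of the call.
- job.close_job(): hands the job in, once; it reports no verdict.
The state is a dict: "time": time; "joint_positions": joint angles; "joint_vel": joint speeds; "joint_torque": joint torques, N m; "ee_pos": TCP position; "eef_rot": TCP orientation; "ft_force": force on the tool from outside, world axes, zero at the start; "torque": the same for the moment, N m; "width": finger opening in m.
Only numpy, scipy, OpenCV 4.12 (cv2) and the standard library are available. Lean on these libraries where they do the work, as an engineer would, in place of code of your own. Each camera call takes 0.05 s, during which the arm holds its last target.

## Working session

There is one attempt and no reset: what is moved stays moved. The work goes in short steps, Python scripts to look and compute and a tool call to move; the robot and the scene stay as the last step left them, time stands still between calls to the robot, and variables do not carry over. Pictures are saved under pics/ and viewed, and the job is handed in when it is done.

Besides the shell and the picture viewer there is one more tool, called as name([rows], argument=value, ...), one row to a line, values as JSON. arm_command: Moves the arm, as the interface text tells. Its arguments: {"type":"object","properties":{"increments":{"type":"array","items":{"type":"object","properties":{"gripper":{"type":"number"},"dx":{"type":"number"},"dy":{"type":"number"},"dz":{"type":"number"},"spin":{"type":"number"}}}},"grip_force":{"type":"number"}},"required":["increments"]}

```bash
mkdir -p pics; ls; python3 - <<'E'
from bench import read_state, cams, job, r
import cv2
s=read_state(); print({k:s[k] for k in ("time","ee_pos","eef_rot","width","ft_force")}, r.grasp_offset)
for n in ("scene","top"):
    print(n,cams.camera_info(n)); cv2.imwrite(f"pics/{n}0.png",cams.camera(n)[:,:,::-1])
E
```

```text
pics
{'time': 0.0, 'ee_pos': array([ 0.2146008 , -0.58658531,  0.221725  ]), 'eef_rot': array([ 9.84662574e-01,  1.74468027e-01, -1.58722058e-04, -7.05459866e-04]), 'width': 0.08685428260256647, 'ft_force': array([ 0.32096598, -0.26115755, -0.03479139])} 0.0187
scene {'K': array([[619.31069498,   0.        , 330.96804323],
       [  0.        , 619.31069498, 250.75564847],
       [  0.        ,   0.        ,   1.        ]]), 'k1': 0.007839352120558704, 'rvec': array([ 2.25907244,  0.97597682, -0.39076679]), 'tvec': array([-0.43401915, -0.19113264,  1.33811266])}
top {'K': array([[592.65978274,   0.        , 323.63912698],
       [  0.        , 592.65978274, 247.65066651],
       [  0.        ,   0.        ,   1.        ]]), 'k1': -0.0072290570904742025, 'rvec': array([ 2.18094416, -2.21324202,  0.04213585]), 'tvec': array([0.06654155, 0.55840606, 1.36793882])}
```

View pics/scene0.png

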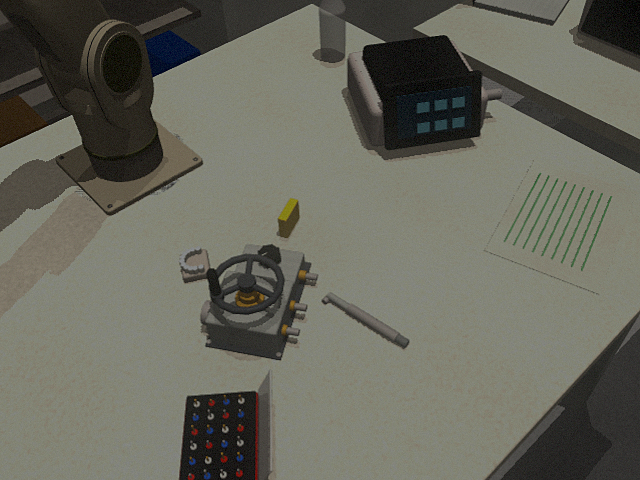

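View pics/top0.png

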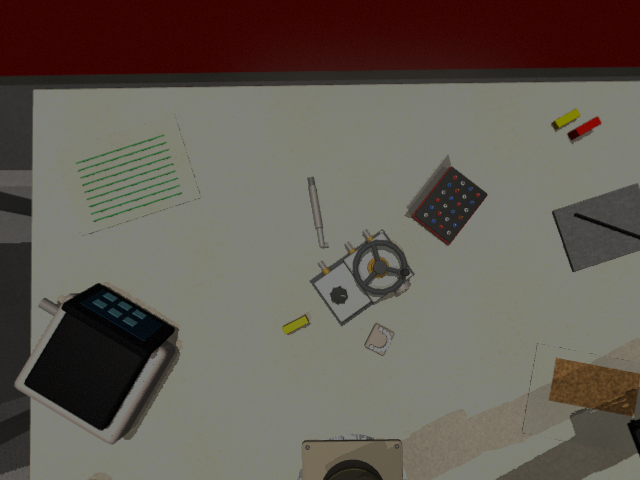

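```bash
cat > h.py <<'E'
import numpy as np, cv2
from bench import read_state, cams, r
def proj(n,P,ci=None):
    c=ci or cams.camera_info(n); d=np.array([c["k1"],0,0,0,0.])
    return cv2.projectPoints(np.array(P,float).reshape(-1,1,3),c["rvec"],c["tvec"],c["K"],d)[0].reshape(-1,2)
def ray(n,uv,ci=None):
    c=ci or cams.camera_info(n); d=np.array([c["k1"],0,0,0,0.])
    u=cv2.undistortPoints(np.array(uv,float).reshape(-1,1,2),c["K"],d).reshape(-1,2)
    R=cv2.Rodrigues(c["rvec"])[0]; o=-R.T@c["tvec"]
    return o,(np.c_[u,np.ones(len(u))]@R)
def plane(n,uv,z,ci=None):
    o,d=ray(n,uv,ci); return o+d*((z-o[2])/d[:,2])[:,None]
E
python3 - <<'E'
from h import *
print(proj("top",[[0,0,0],[0.2146,-.5866,.2217],[.5,0,0]]), ray("top",[[320,240]])[0])
im=cv2.imread("pics/top0.png"); cv2.imwrite("pics/top0z.png",cv2.resize(im[220:340,300:430],None,fx=6,fy=6,interpolation=cv2.INTER_CUBIC)[:600,:780])
im=cv2.imread("pics/scene0.png"); cv2.imwrite("pics/scene0z.png",cv2.resize(im[235:360,185:325],None,fx=5,fy=5,interpolation=cv2.INTER_CUBIC)[:600])
E
```

```text
[[352.43304549 489.28463951]
 [656.15479793 414.61494434]
 [348.9080755  272.78290953]] [0.49958472 0.05198586 1.3911198 ]
```

View pics/top0z.png

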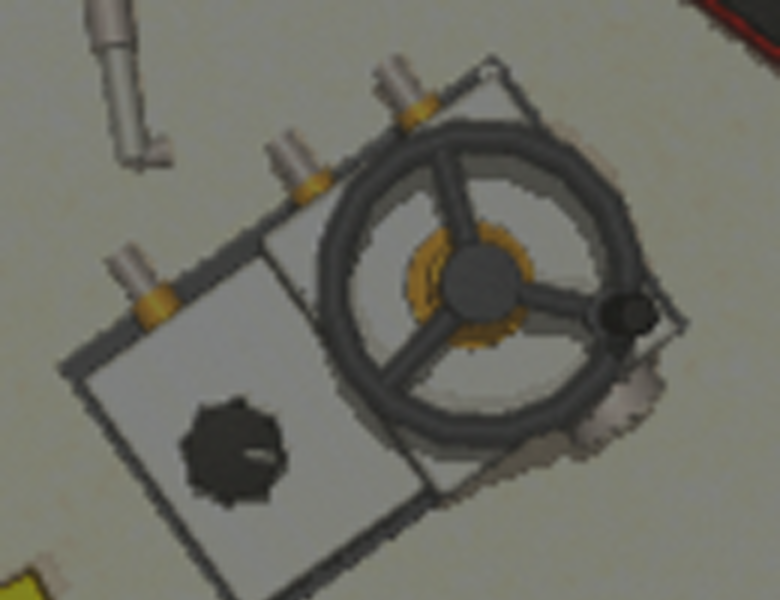

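View pics/scene0z.png

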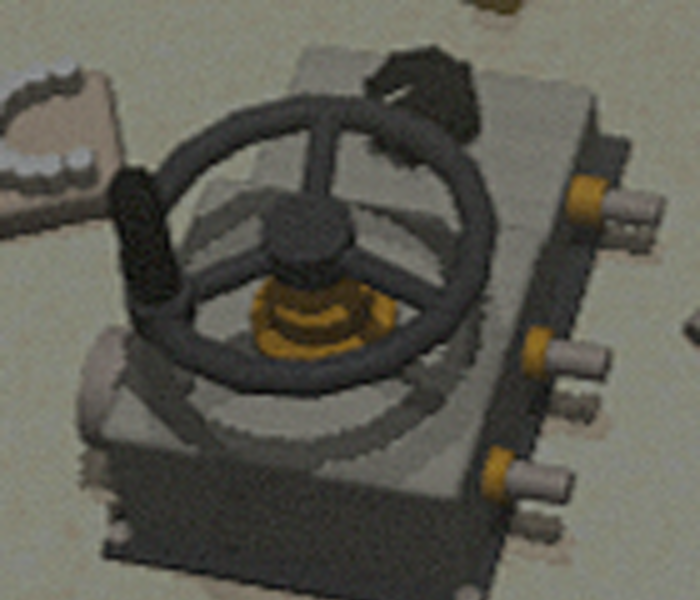

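```bash
python3 - <<'E'
from h import *
f=lambda a,b:[300+a/6-.4,220+b/6-.4]
g=lambda a,b:[185+a/5-.4,235+b/5-.4]
hub=plane("top",[f(482,285)],.114)[0]; kn=plane("top",[f(235,452)],.06)[0]
print(hub,kn,np.linalg.norm((kn-hub)[:2]))
print("hub scene",plane("scene",[g(306,222)],.114))
print("handle top", plane("top",[f(634,314)],.166)-hub,plane("scene",[g(130,180)],.166)-hub, "base scene",plane("scene",[g(160,300)],.114)-hub)
# rim ellipse from dark mask at z=.112 : outer edge pts by eye
pts=plane("top",[f(320,285),f(482,122),f(485,446),f(365,170),f(640,250)],.106)
for p in pts: print(np.linalg.norm((p-hub)[:2]))
A=np.c_[2*pts[:,:2],np.ones(len(pts))]; s=np.linalg.lstsq(A,(pts[:,:2]**2).sum(1),rcond=None)[0]; print(s[:2],np.sqrt(s[2]+s[0]**2+s[1]**2))
u=(kn-hub)[:2]; yaw=np.arctan2(u[1],u[0])-np.pi/2; print("block yaw",yaw, "shut dir", np.degrees(yaw)+180)
print("Rtool",cv2.Rodrigues(np.zeros(3))[0].shape)
from scipy.spatial.transform import Rotation as Ro
print(Ro.from_quat(read_state()["eef_rot"]).as_matrix().round(3))
E
```

```text
[ 0.51121151 -0.06271856  0.114     ] [0.45074133 0.02576716 0.06      ] 0.1071744604042609
hub scene [[ 0.51197952 -0.06267548  0.114     ]]
handle top [[-0.01121273 -0.04741626  0.052     ]] [[-0.01061959 -0.04892022  0.052     ]] base scene [[-5.96687323e-03 -5.14108439e-02 -1.11022302e-16]]
0.05776572388697073
0.05903453841556745
0.05793313008852185
0.058733951813989625
0.059196488442462336
[ 0.51182942 -0.06330834] 0.05849997071824871
block yaw 0.599490519069418 shut dir 214.34827660078463
Rtool (3, 3)
[[ 0.939  0.344 -0.001]
 [ 0.344 -0.939  0.001]
 [-0.    -0.001 -1.   ]]
```

arm_command([
  {"gripper": 100,"spin": 5},
  {"gripper": 100,"spin": 5},
  {"gripper": 100,"spin": 5},
  {"gripper": 100,"spin": 5.1},
  {"gripper": 100,"dx": 0.02,"dy": -0.03},
  {"gripper": 100,"dx": 0.02,"dy": -0.04},
  {"gripper": 100,"dx": 0.02,"dy": -0.04},
  {"gripper": 100,"dx": 0.02,"dy": -0.04},
], grip_force=30)

```text
validation failed for argument at $.in...
```

arm_command([
  {"gripper": 100,"dx": 0,"dy": 0,"dz": 0,"spin": 5},
  {"gripper": 100,"dx": 0,"dy": 0,"dz": 0,"spin": 5},
  {"gripper": 100,"dx": 0,"dy": 0,"dz": 0,"spin": 5},
  {"gripper": 100,"dx": 0,"dy": 0,"dz": 0,"spin": 5.1},
  {"gripper": 100,"dx": 0.02,"dy": -0.03,"dz": 0,"spin": 0},
  {"gripper": 100,"dx": 0.02,"dy": -0.04,"dz": 0,"spin": 0},
  {"gripper": 100,"dx": 0.02,"dy": -0.04,"dz": 0,"spin": 0},
  {"gripper": 100,"dx": 0.02,"dy": -0.04,"dz": 0,"spin": 0},
], grip_force=30)

```text
time: 1.1
ee_pos: [0.2952, -0.4354, 0.2222]
eef_rot: [1.0, 0.0, -0.0, -0.0]
ft_force: [0.8, -0.2, 0.3]
width: 0.087
```

arm_command([
  {"gripper": 100,"dx": 0.025,"dy": -0.04,"dz": 0,"spin": 0},
  {"gripper": 100,"dx": 0.03,"dy": -0.05,"dz": 0,"spin": 0},
  {"gripper": 100,"dx": 0.03,"dy": -0.05,"dz": 0,"spin": 0},
  {"gripper": 100,"dx": 0.03,"dy": -0.05,"dz": 0,"spin": 0},
  {"gripper": 100,"dx": 0.03,"dy": -0.05,"dz": 0,"spin": 0},
  {"gripper": 100,"dx": 0.03,"dy": -0.04,"dz": 0,"spin": 0},
  {"gripper": 100,"dx": 0.02,"dy": -0.03,"dz": 0,"spin": 0},
  {"gripper": 100,"dx": 0.01,"dy": -0.014,"dz": 0,"spin": 0},
])

```text
time: 2.1
ee_pos: [0.5004, -0.1111, 0.2223]
eef_rot: [1.0, 0.001, -0.0, -0.0]
ft_force: [-0.4, 0.3, 0.5]
width: 0.0874
```

```bash
python3 - <<'E'
from h import *
print(read_state()["ee_pos"])
ci=cams.camera_info("wrist"); im=cams.camera("wrist")[:,:,::-1].copy()
p=proj("wrist",[[.5115,-.063,.114],[.5005,-.111,.166],[.5005,-.111,.114]],ci); print(p)
for q in p: cv2.circle(im,tuple(int(v) for v in q),3,(0,255,0),1)
cv2.imwrite("pics/w1.png",im)
E
```

```text
[ 0.5003761  -0.1111138   0.22228066]
[[255.90917868 225.61541534]
 [315.02922078 261.08308701]
 [315.16006769 238.84081464]]
```

View pics/w1.png

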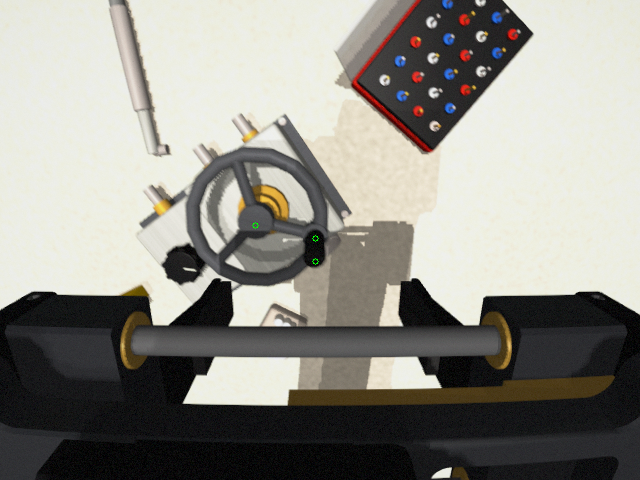

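arm_command([
  {"gripper": 100,"dx": 0,"dy": 0,"dz": 0.02,"spin": 0},
  {"gripper": 100,"dx": 0,"dy": 0,"dz": 0.03,"spin": 0},
  {"gripper": 100,"dx": 0,"dy": 0,"dz": 0.03,"spin": 0},
  {"gripper": 100,"dx": 0,"dy": 0,"dz": 0.016,"spin": 0},
  {"gripper": 40,"dx": 0,"dy": 0,"dz": 0,"spin": 0},
  {"gripper": 40,"dx": 0,"dy": 0,"dz": 0,"spin": 0},
  {"gripper": 40,"dx": 0,"dy": 0,"dz": 0,"spin": 0},
  {"gripper": 40,"dx": 0,"dy": 0,"dz": 0,"spin": 0},
])

```text
time: 3.15
ee_pos: [0.5002, -0.113, 0.1272]
eef_rot: [1.0, 0.0, 0.001, 0.0]
ft_force: [0.3, -0.2, 0.4]
width: 0.0549
```

```bash
python3 - <<'E'
from h import *
s=read_state();print(s["ee_pos"],s["ft_force"],s["width"])
ci=cams.camera_info("wrist"); im=cams.camera("wrist")[:,:,::-1].copy()
cv2.imwrite("pics/w2.png",im)
P=[[.5115,-.063,.114],[.5005,-.111,.166],[.5005,-.111,.114]]
print(proj("wrist",P,ci))
cv2.imwrite("pics/t2.png",cv2.resize(cams.camera("top")[220:340,300:430,::-1],None,fx=5,fy=5))
E
```

```text
[ 0.50016865 -0.11304931  0.12719718] [ 0.33045694 -0.17504706  0.42677756] 0.054903988945227064
[[223.56898664 269.22948007]
 [309.97470543 341.17591179]
 [311.38300433 287.93775639]]
```

View pics/w2.png

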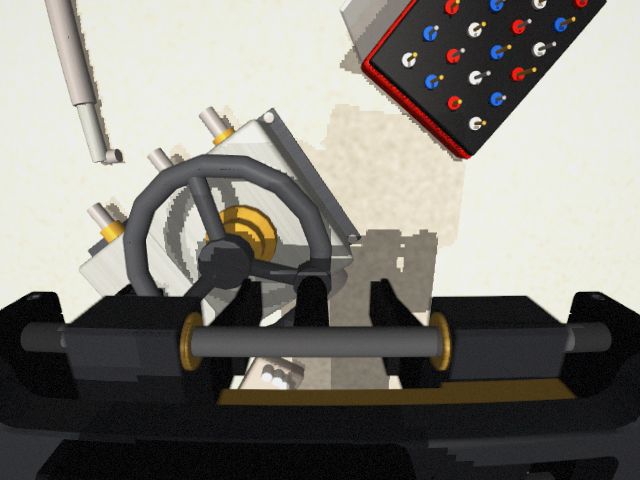

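arm_command([
  {"gripper": 40,"dx": 0.002,"dy": -0.001,"dz": 0,"spin": 0},
  {"gripper": 20,"dx": 0,"dy": 0,"dz": 0,"spin": 0},
  {"gripper": 10,"dx": 0,"dy": 0,"dz": 0,"spin": 0},
  {"gripper": 0,"dx": 0,"dy": 0,"dz": 0,"spin": 0},
  {"gripper": 0,"dx": 0,"dy": 0,"dz": 0,"spin": 0},
  {"gripper": 0,"dx": 0,"dy": 0,"dz": 0,"spin": 0},
  {"gripper": 0,"dx": 0,"dy": 0,"dz": 0,"spin": 0},
  {"gripper": 0,"dx": 0,"dy": 0,"dz": 0,"spin": 0},
])

```text
time: 4.25
ee_pos: [0.5019, -0.1113, 0.1265]
eef_rot: [1.0, 0.0, 0.0, -0.0]
ft_force: [0.3, 6.0, -1.6]
width: 0.0152
```

```bash
python3 - <<'E'
from h import *
s=read_state();print(s["time"],s["ee_pos"],s["ft_force"],s["width"])
ci=cams.camera_info("wrist"); im=cams.camera("wrist")[:,:,::-1].copy()
cv2.imwrite("pics/w3.png",im)
E
```

```text
4.25 [ 0.50188166 -0.11131195  0.12651368] [ 0.2761399   5.95938075 -1.61225613] 0.015165626300130531
```

View pics/w3.png

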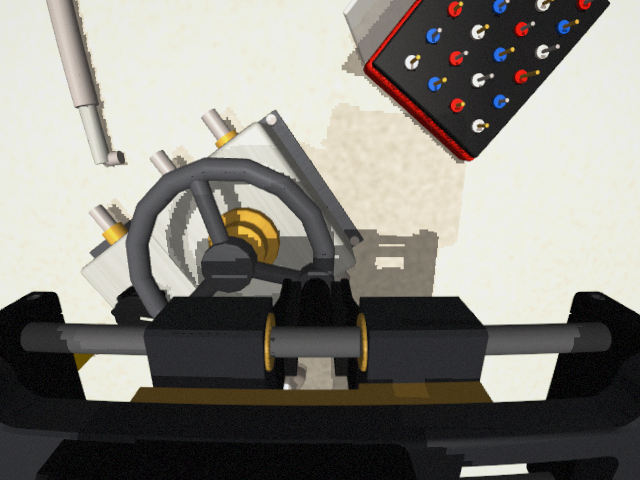

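```bash
cat > circ.py <<'E'
import sys,numpy as np
t=float(sys.argv[1]); R=.05
for d in sys.argv[2:]:
    n=t+float(d); a,b=np.radians([t,n]); print("%7.1f dx %.4f dy %.4f"%(n,R*(np.cos(b)-np.cos(a)),-R*(np.sin(b)-np.sin(a)))); t=n
E
python3 circ.py 257 -5 -8 -11 -12 -12 -12 -12 -12
```

```text
252.0 dx -0.0042 dy -0.0012
  244.0 dx -0.0065 dy -0.0026
  233.0 dx -0.0082 dy -0.0050
  221.0 dx -0.0076 dy -0.0071
  209.0 dx -0.0060 dy -0.0086
  197.0 dx -0.0041 dy -0.0096
  185.0 dx -0.0020 dy -0.0103
  173.0 dx 0.0002 dy -0.0105
```

arm_command([
  {"gripper": 0,"dx": -0.0042,"dy": -0.0019,"dz": 0,"spin": 0},
  {"gripper": 0,"dx": -0.0065,"dy": -0.0026,"dz": 0,"spin": 0},
  {"gripper": 0,"dx": -0.0082,"dy": -0.005,"dz": 0,"spin": 0},
  {"gripper": 0,"dx": -0.0076,"dy": -0.0071,"dz": 0,"spin": 0},
  {"gripper": 0,"dx": -0.006,"dy": -0.0086,"dz": 0,"spin": 0},
  {"gripper": 0,"dx": -0.0041,"dy": -0.0096,"dz": 0,"spin": 0},
  {"gripper": 0,"dx": -0.002,"dy": -0.0103,"dz": 0,"spin": 0},
  {"gripper": 0,"dx": 0.0002,"dy": -0.0105,"dz": 0,"spin": 0},
])

```text
time: 5.3
ee_pos: [0.4636, -0.0572, 0.1266]
eef_rot: [1.0, -0.0, 0.001, 0.001]
ft_force: [9.3, -3.1, -9.7]
width: 0.015
```

```bash
python3 circ.py 173 -12 -12 -12 -12 -12 -12 -12 -12; python3 - <<'E'
from h import *
s=read_state();print(s["time"],s["ee_pos"],s["ft_force"],s["torque"],s["width"])
E
```

```text
161.0 dx 0.0024 dy -0.0102
  149.0 dx 0.0044 dy -0.0095
  137.0 dx 0.0063 dy -0.0083
  125.0 dx 0.0079 dy -0.0069
  113.0 dx 0.0091 dy -0.0051
  101.0 dx 0.0100 dy -0.0031
   89.0 dx 0.0104 dy -0.0009
   77.0 dx 0.0104 dy 0.0013
5.3 [ 0.46358384 -0.05716695  0.12661617] [ 9.33725033 -3.14280606 -9.74223071] [-0.56279153 -2.12083282  0.02367272] 0.0150105464444875
```

arm_command([
  {"gripper": 0,"dx": 0.0034,"dy": -0.0102,"dz": 0,"spin": 0},
  {"gripper": 0,"dx": 0.0044,"dy": -0.0095,"dz": 0,"spin": 0},
  {"gripper": 0,"dx": 0.0063,"dy": -0.0083,"dz": 0,"spin": 0},
  {"gripper": 0,"dx": 0.0079,"dy": -0.0069,"dz": 0,"spin": 0},
  {"gripper": 0,"dx": 0.0091,"dy": -0.0051,"dz": 0,"spin": 0},
  {"gripper": 0,"dx": 0.01,"dy": -0.0031,"dz": 0,"spin": 0},
  {"gripper": 0,"dx": 0.0104,"dy": -0.0009,"dz": 0,"spin": 0},
  {"gripper": 0,"dx": 0.0104,"dy": 0.0013,"dz": 0,"spin": 0},
])

```text
time: 6.3
ee_pos: [0.526, -0.0141, 0.1265]
eef_rot: [1.0, -0.0, -0.0, 0.0]
ft_force: [-2.4, -3.8, 1.5]
width: 0.0153
```

```bash
python3 circ.py 77 -12 -12 -12 -12 -12 -12 -12 -12; python3 - <<'E'
from h import *
s=read_state();print(s["time"],s["ee_pos"],s["ft_force"],s["torque"],s["width"])
E
```

```text
65.0 dx 0.0099 dy 0.0034
   53.0 dx 0.0090 dy 0.0054
   41.0 dx 0.0076 dy 0.0071
   29.0 dx 0.0060 dy 0.0086
   17.0 dx 0.0041 dy 0.0096
    5.0 dx 0.0020 dy 0.0103
   -7.0 dx -0.0002 dy 0.0105
  -19.0 dx -0.0024 dy 0.0102
6.3 [ 0.52600516 -0.0141112   0.12649715] [-2.41409947 -3.8362769   1.4983828 ] [-0.96497658  0.69100877 -0.00377698] 0.015311134929620565
```

arm_command([
  {"gripper": 0,"dx": 0.0099,"dy": 0.0036,"dz": 0,"spin": 0},
  {"gripper": 0,"dx": 0.009,"dy": 0.0054,"dz": 0,"spin": 0},
  {"gripper": 0,"dx": 0.0076,"dy": 0.0071,"dz": 0,"spin": 0},
  {"gripper": 0,"dx": 0.006,"dy": 0.0086,"dz": 0,"spin": 0},
  {"gripper": 0,"dx": 0.0041,"dy": 0.0096,"dz": 0,"spin": 0},
  {"gripper": 0,"dx": 0.002,"dy": 0.0103,"dz": 0,"spin": 0},
  {"gripper": 0,"dx": -0.0002,"dy": 0.0105,"dz": 0,"spin": 0},
  {"gripper": 0,"dx": -0.0024,"dy": 0.0102,"dz": 0,"spin": 0},
])

```text
time: 7.3
ee_pos: [0.561, -0.0782, 0.1264]
eef_rot: [1.0, 0.0, -0.001, -0.001]
ft_force: [-7.1, 3.7, 3.8]
width: 0.0149
```

```bash
python3 circ.py -19 -12 -12 -12 -12 -12 -12 -12 -12; python3 - <<'E'
from h import *
s=read_state();print(s["time"],s["ee_pos"],s["ft_force"],s["torque"],s["width"])
E
```

```text
-31.0 dx -0.0044 dy 0.0095
  -43.0 dx -0.0063 dy 0.0083
  -55.0 dx -0.0079 dy 0.0069
  -67.0 dx -0.0091 dy 0.0051
  -79.0 dx -0.0100 dy 0.0031
  -91.0 dx -0.0104 dy 0.0009
 -103.0 dx -0.0104 dy -0.0013
 -115.0 dx -0.0099 dy -0.0034
7.3 [ 0.56102988 -0.07819002  0.12644543] [-7.11055153  3.68405962  3.84626479] [0.97926391 1.68485983 0.00656937] 0.01487280961244822
```

arm_command([
  {"gripper": 0,"dx": -0.0049,"dy": 0.0095,"dz": 0,"spin": 0},
  {"gripper": 0,"dx": -0.0063,"dy": 0.0083,"dz": 0,"spin": 0},
  {"gripper": 0,"dx": -0.0079,"dy": 0.0069,"dz": 0,"spin": 0},
  {"gripper": 0,"dx": -0.0091,"dy": 0.0051,"dz": 0,"spin": 0},
  {"gripper": 0,"dx": -0.01,"dy": 0.0031,"dz": 0,"spin": 0},
  {"gripper": 0,"dx": -0.0104,"dy": 0.0009,"dz": 0,"spin": 0},
  {"gripper": 0,"dx": -0.0104,"dy": -0.0013,"dz": 0,"spin": 0},
  {"gripper": 0,"dx": -0.0099,"dy": -0.0034,"dz": 0,"spin": 0},
])

```text
time: 8.3
ee_pos: [0.492, -0.1079, 0.1266]
eef_rot: [1.0, -0.0, 0.0, 0.0]
ft_force: [4.4, 5.2, -4.4]
width: 0.0153
```

```bash
python3 circ.py -115 -8 -7 -6 -3 -2 -2 -2 -2; python3 - <<'E'
from h import *
s=read_state();print(s["time"],s["ee_pos"],s["ft_force"],s["torque"],s["width"])
E
```

```text
-123.0 dx -0.0061 dy -0.0034
 -130.0 dx -0.0049 dy -0.0036
 -136.0 dx -0.0038 dy -0.0036
 -139.0 dx -0.0018 dy -0.0019
 -141.0 dx -0.0011 dy -0.0013
 -143.0 dx -0.0011 dy -0.0014
 -145.0 dx -0.0010 dy -0.0014
 -147.0 dx -0.0010 dy -0.0014
8.3 [ 0.49202527 -0.10789443  0.12656152] [ 4.44571371  5.17161686 -4.42706785] [ 1.30527848 -0.9999636  -0.02625535] 0.015263868687320485
```

arm_command([
  {"gripper": 0,"dx": -0.0059,"dy": -0.0036,"dz": 0,"spin": 0},
  {"gripper": 0,"dx": -0.0049,"dy": -0.0036,"dz": 0,"spin": 0},
  {"gripper": 0,"dx": -0.0038,"dy": -0.0036,"dz": 0,"spin": 0},
  {"gripper": 0,"dx": -0.0018,"dy": -0.0019,"dz": 0,"spin": 0},
  {"gripper": 0,"dx": -0.0011,"dy": -0.0013,"dz": 0,"spin": 0},
  {"gripper": 0,"dx": -0.0011,"dy": -0.0014,"dz": 0,"spin": 0},
  {"gripper": 0,"dx": 0,"dy": 0,"dz": 0,"spin": 0},
  {"gripper": 0,"dx": 0,"dy": 0,"dz": 0,"spin": 0},
])

```text
time: 9.3
ee_pos: [0.4736, -0.0927, 0.1265]
eef_rot: [1.0, -0.0, -0.0, 0.0]
ft_force: [-1.2, -0.9, -1.5]
width: 0.0154
```

```bash
python3 - <<'E'
from h import *
s=read_state();print(s["time"],s["ee_pos"],s["ft_force"],s["torque"],s["width"])
pts=np.array([(0.4636,-.0572),(0.526,-.0141),(0.561,-.0782),(0.492,-.1079),s["ee_pos"][:2]])
A=np.c_[2*pts,np.ones(len(pts))]; q=np.linalg.lstsq(A,(pts**2).sum(1),rcond=None)[0]; print(q[:2],np.sqrt(q[2]+q[0]**2+q[1]**2))
d=pts-q[:2]; print(np.degrees(np.arctan2(d[:,1],d[:,0])),np.hypot(*d.T))
E
```

```text
9.3 [ 0.47355705 -0.09274816  0.12651846] [-1.20111155 -0.85332539 -1.51277522] [0.08483604 0.27754969 0.01548822] 0.015391839688606697
[ 0.51342579 -0.06257276] 0.05008074596889465
[ 173.8455276    75.45757441  -18.18439005 -115.29969294 -142.87906077] [0.05011463 0.05007713 0.0500751  0.05013605 0.05000071]
```

arm_command([
  {"gripper": 0,"dx": -0.001,"dy": -0.0014,"dz": 0,"spin": 0},
  {"gripper": 0,"dx": -0.001,"dy": -0.0014,"dz": 0,"spin": 0},
  {"gripper": 0,"dx": -0.0009,"dy": -0.0015,"dz": 0,"spin": 0},
  {"gripper": 0,"dx": 0,"dy": 0,"dz": 0,"spin": 0},
  {"gripper": 0,"dx": 0,"dy": 0,"dz": 0,"spin": 0},
  {"gripper": 0,"dx": 0,"dy": 0,"dz": 0,"spin": 0},
  {"gripper": 0,"dx": 0,"dy": 0,"dz": 0,"spin": 0},
  {"gripper": 0,"dx": 0,"dy": 0,"dz": 0,"spin": 0},
])

```text
time: 10.3
ee_pos: [0.4721, -0.0908, 0.1267]
eef_rot: [1.0, -0.001, 0.002, 0.001]
ft_force: [9.0, -10.4, -10.3]
width: 0.0154
```

```bash
cat > st.py <<'E'
from h import *
s=read_state();print(s["time"],s["ee_pos"],s["ft_force"],s["torque"],s["width"])
d=s["ee_pos"][:2]-[.5134,-.0626]; t=np.arctan2(d[1],d[0]); e=np.array([-np.sin(t),np.cos(t)])
print("ang %.2f R %.4f Ftan(ccw) %.2f Frad %.2f"%(np.degrees(t),np.hypot(*d),s["ft_force"][:2]@e,s["ft_force"][:2]@[np.cos(t),np.sin(t)]))
E
python3 st.py
```

```text
10.3 [ 0.47211584 -0.09077468  0.12665803] [  9.01517043 -10.35382731 -10.31963622] [-2.19642327 -1.87154833 -0.02113077] 0.015398789136107583
ang -145.69 R 0.0500 Ftan(ccw) 13.63 Frad -1.61
```

arm_command([
  {"gripper": 0,"dx": -0.0006,"dy": -0.0009,"dz": 0,"spin": 0},
  {"gripper": 0,"dx": 0,"dy": 0,"dz": 0,"spin": 0},
  {"gripper": 0,"dx": 0,"dy": 0,"dz": 0,"spin": 0},
  {"gripper": 0,"dx": 0,"dy": 0,"dz": 0,"spin": 0},
  {"gripper": 0,"dx": 0,"dy": 0,"dz": 0,"spin": 0},
  {"gripper": 0,"dx": 0,"dy": 0,"dz": 0,"spin": 0},
  {"gripper": 0,"dx": 0,"dy": 0,"dz": 0,"spin": 0},
  {"gripper": 0,"dx": 0,"dy": 0,"dz": 0,"spin": 0},
])

```text
time: 11.3
ee_pos: [0.4721, -0.0907, 0.1267]
eef_rot: [1.0, -0.001, 0.002, 0.002]
ft_force: [11.6, -13.2, -14.0]
width: 0.0151
```

```bash
python3 st.py; python3 circ.py -148.5 5 8 11 12 12 12 12 12;python3 - <<'E'
from h import *
cv2.imwrite("pics/t4.png",cv2.resize(cams.camera("top")[200:350,280:450,::-1],None,fx=4,fy=4))
E
```

```text
11.3 [ 0.47206995 -0.09070078  0.12669359] [ 11.57591585 -13.1614148  -13.98973714] [-2.95642594 -2.63333358  0.01745643] 0.015101425603540606
ang -145.79 R 0.0500 Ftan(ccw) 17.39 Frad -2.17
 -143.5 dx 0.0024 dy 0.0036
 -135.5 dx 0.0045 dy 0.0053
 -124.5 dx 0.0073 dy 0.0062
 -112.5 dx 0.0092 dy 0.0050
 -100.5 dx 0.0100 dy 0.0030
  -88.5 dx 0.0104 dy 0.0008
  -76.5 dx 0.0104 dy -0.0014
  -64.5 dx 0.0099 dy -0.0035
```

View pics/t4.png

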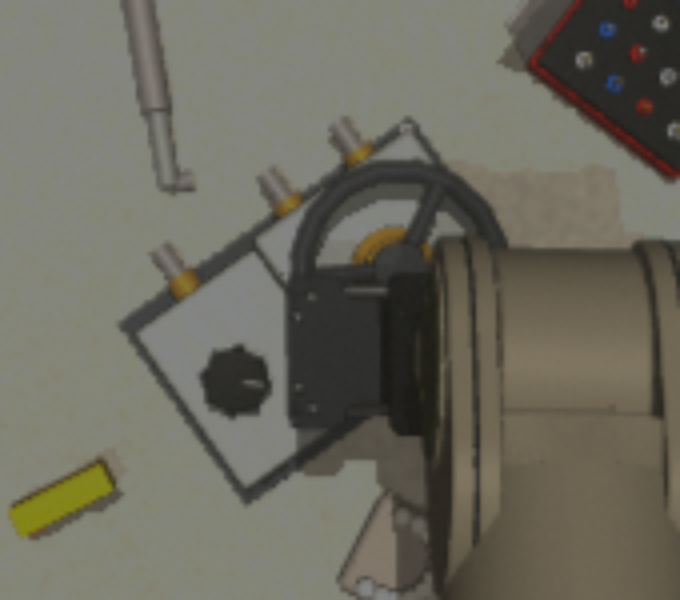

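```bash
python3 circ.py -150 6 8 10 12 12 14 14 14; echo; python3 circ.py -60 $(yes 15 | head -24)
```

```text
-144.0 dx 0.0029 dy 0.0044
 -136.0 dx 0.0045 dy 0.0053
 -126.0 dx 0.0066 dy 0.0057
 -114.0 dx 0.0091 dy 0.0052
 -102.0 dx 0.0099 dy 0.0032
  -88.0 dx 0.0121 dy 0.0011
  -74.0 dx 0.0120 dy -0.0019
  -60.0 dx 0.0112 dy -0.0048

  -45.0 dx 0.0104 dy -0.0079
  -30.0 dx 0.0079 dy -0.0104
  -15.0 dx 0.0050 dy -0.0121
    0.0 dx 0.0017 dy -0.0129
   15.0 dx -0.0017 dy -0.0129
   30.0 dx -0.0050 dy -0.0121
   45.0 dx -0.0079 dy -0.0104
   60.0 dx -0.0104 dy -0.0079
   75.0 dx -0.0121 dy -0.0050
   90.0 dx -0.0129 dy -0.0017
  105.0 dx -0.0129 dy 0.0017
  120.0 dx -0.0121 dy 0.0050
  135.0 dx -0.0104 dy 0.0079
  150.0 dx -0.0079 dy 0.0104
  165.0 dx -0.0050 dy 0.0121
  180.0 dx -0.0017 dy 0.0129
  195.0 dx 0.0017 dy 0.0129
  210.0 dx 0.0050 dy 0.0121
  225.0 dx 0.0079 dy 0.0104
  240.0 dx 0.0104 dy 0.0079
  255.0 dx 0.0121 dy 0.0050
  270.0 dx 0.0129 dy 0.0017
  285.0 dx 0.0129 dy -0.0017
  300.0 dx 0.0121 dy -0.0050
```

arm_command([
  {"gripper": 0,"dx": 0.0029,"dy": 0.0044,"dz": 0,"spin": 0},
  {"gripper": 0,"dx": 0.0045,"dy": 0.0053,"dz": 0,"spin": 0},
  {"gripper": 0,"dx": 0.0066,"dy": 0.0057,"dz": 0,"spin": 0},
  {"gripper": 0,"dx": 0.0091,"dy": 0.0052,"dz": 0,"spin": 0},
  {"gripper": 0,"dx": 0.0099,"dy": 0.0032,"dz": 0,"spin": 0},
  {"gripper": 0,"dx": 0.0121,"dy": 0.0011,"dz": 0,"spin": 0},
  {"gripper": 0,"dx": 0.012,"dy": -0.0019,"dz": 0,"spin": 0},
  {"gripper": 0,"dx": 0.0112,"dy": -0.0048,"dz": 0,"spin": 0},
])

```text
time: 12.35
ee_pos: [0.5396, -0.1052, 0.1265]
eef_rot: [1.0, 0.0, 0.0, -0.0]
ft_force: [-3.8, 1.5, 1.3]
width: 0.015
```

```bash
python3 st.py
```

```text
12.35 [ 0.53955687 -0.10524336  0.1265001 ] [-3.75693296  1.46516254  1.30262012] [ 0.32349737  0.76814316 -0.00698297] 0.015046279447284499
ang -58.48 R 0.0500 Ftan(ccw) -2.44 Frad -3.21
```

arm_command([
  {"gripper": 0,"dx": 0.0104,"dy": -0.0079,"dz": 0,"spin": 0},
  {"gripper": 0,"dx": 0.0079,"dy": -0.0104,"dz": 0,"spin": 0},
  {"gripper": 0,"dx": 0.005,"dy": -0.0121,"dz": 0,"spin": 0},
  {"gripper": 0,"dx": 0.0017,"dy": -0.0129,"dz": 0,"spin": 0},
  {"gripper": 0,"dx": -0.0017,"dy": -0.0129,"dz": 0,"spin": 0},
  {"gripper": 0,"dx": -0.005,"dy": -0.0121,"dz": 0,"spin": 0},
  {"gripper": 0,"dx": -0.0079,"dy": -0.0104,"dz": 0,"spin": 0},
  {"gripper": 0,"dx": -0.0104,"dy": -0.0079,"dz": 0,"spin": 0},
])

```text
time: 13.35
ee_pos: [0.5381, -0.019, 0.1265]
eef_rot: [1.0, -0.0, 0.0, 0.0]
ft_force: [-1.7, -7.8, -0.7]
width: 0.0149
```

```bash
python3 st.py
```

```text
13.35 [ 0.53812672 -0.01895515  0.12649806] [-1.69075818 -7.84906655 -0.67759928] [-1.59149038  0.49485843 -0.02621675] 0.014941500461205206
ang 60.47 R 0.0502 Ftan(ccw) -2.40 Frad -7.66
```

arm_command([
  {"gripper": 0,"dx": -0.0121,"dy": -0.0044,"dz": 0,"spin": 0},
  {"gripper": 0,"dx": -0.0129,"dy": -0.0017,"dz": 0,"spin": 0},
  {"gripper": 0,"dx": -0.0129,"dy": 0.0017,"dz": 0,"spin": 0},
  {"gripper": 0,"dx": -0.0121,"dy": 0.005,"dz": 0,"spin": 0},
  {"gripper": 0,"dx": -0.0104,"dy": 0.0079,"dz": 0,"spin": 0},
  {"gripper": 0,"dx": -0.0079,"dy": 0.0104,"dz": 0,"spin": 0},
  {"gripper": 0,"dx": -0.005,"dy": 0.0121,"dz": 0,"spin": 0},
  {"gripper": 0,"dx": -0.0017,"dy": 0.0129,"dz": 0,"spin": 0},
])

```text
time: 14.35
ee_pos: [0.4634, -0.0638, 0.1266]
eef_rot: [1.0, -0.0, -0.0, -0.0]
ft_force: [6.0, 1.8, -8.3]
width: 0.0149
```

```bash
python3 st.py
```

```text
14.35 [ 0.4633593  -0.06376073  0.1266072 ] [ 6.03111729  1.75927206 -8.34100437] [ 0.50743245 -1.19928156 -0.00460202] 0.014911362643896557
ang -178.67 R 0.0501 Ftan(ccw) -1.62 Frad -6.07
```

Next 120° (with a small inward correction).

arm_command([
  {"gripper": 0,"dx": 0.0022,"dy": 0.0129,"dz": 0,"spin": 0},
  {"gripper": 0,"dx": 0.005,"dy": 0.0121,"dz": 0,"spin": 0},
  {"gripper": 0,"dx": 0.0079,"dy": 0.0104,"dz": 0,"spin": 0},
  {"gripper": 0,"dx": 0.0104,"dy": 0.0079,"dz": 0,"spin": 0},
  {"gripper": 0,"dx": 0.0121,"dy": 0.005,"dz": 0,"spin": 0},
  {"gripper": 0,"dx": 0.0129,"dy": 0.0017,"dz": 0,"spin": 0},
  {"gripper": 0,"dx": 0.0129,"dy": -0.0017,"dz": 0,"spin": 0},
  {"gripper": 0,"dx": 0.0121,"dy": -0.005,"dz": 0,"spin": 0},
])

```text
time: 15.35
ee_pos: [0.5396, -0.1053, 0.1264]
eef_rot: [1.0, 0.0, -0.001, -0.0]
ft_force: [-7.5, 7.3, 2.9]
width: 0.0151
```

```bash
python3 st.py
```

```text
15.35 [ 0.5396406  -0.10531765  0.1264407 ] [-7.5147433   7.27448139  2.87659147] [ 1.73324025  1.63822589 -0.02767322] 0.015069075401025646
ang -58.44 R 0.0501 Ftan(ccw) -2.60 Frad -10.13
```

arm_command([
  {"gripper": 0,"dx": 0.01,"dy": -0.0086,"dz": 0,"spin": 0},
  {"gripper": 0,"dx": 0.0079,"dy": -0.0104,"dz": 0,"spin": 0},
  {"gripper": 0,"dx": 0.005,"dy": -0.0121,"dz": 0,"spin": 0},
  {"gripper": 0,"dx": 0.0017,"dy": -0.0129,"dz": 0,"spin": 0},
  {"gripper": 0,"dx": -0.0017,"dy": -0.0129,"dz": 0,"spin": 0},
  {"gripper": 0,"dx": -0.005,"dy": -0.0121,"dz": 0,"spin": 0},
  {"gripper": 0,"dx": -0.0079,"dy": -0.0104,"dz": 0,"spin": 0},
  {"gripper": 0,"dx": -0.0104,"dy": -0.0079,"dz": 0,"spin": 0},
])

```text
time: 16.35
ee_pos: [0.5387, -0.0193, 0.1265]
eef_rot: [1.0, -0.0, 0.0, 0.001]
ft_force: [-1.9, -7.4, 0.1]
width: 0.015
```

```bash
python3 st.py
```

```text
16.35 [ 0.53866781 -0.01925099  0.12651397] [-1.89307223 -7.36947116  0.14859481] [-1.55649557  0.45589676  0.00586179] 0.015019615811554263
ang 59.76 R 0.0502 Ftan(ccw) -2.08 Frad -7.32
```

arm_command([
  {"gripper": 0,"dx": -0.0123,"dy": -0.0044,"dz": 0,"spin": 0},
  {"gripper": 0,"dx": -0.0129,"dy": -0.0017,"dz": 0,"spin": 0},
  {"gripper": 0,"dx": -0.0129,"dy": 0.0017,"dz": 0,"spin": 0},
  {"gripper": 0,"dx": -0.0121,"dy": 0.005,"dz": 0,"spin": 0},
  {"gripper": 0,"dx": -0.0104,"dy": 0.0079,"dz": 0,"spin": 0},
  {"gripper": 0,"dx": -0.0079,"dy": 0.0104,"dz": 0,"spin": 0},
  {"gripper": 0,"dx": -0.005,"dy": 0.0121,"dz": 0,"spin": 0},
  {"gripper": 0,"dx": -0.0017,"dy": 0.0129,"dz": 0,"spin": 0},
])

```text
time: 17.35
ee_pos: [0.4634, -0.0636, 0.1266]
eef_rot: [1.0, -0.0, 0.0, -0.0]
ft_force: [6.5, 1.1, -9.0]
width: 0.0154
```

```bash
python3 st.py; python3 circ.py 181 10 8 6 5 2
```

```text
17.35 [ 0.46336079 -0.06361571  0.1266312 ] [ 6.54086916  1.14788655 -8.9926599 ] [ 0.51955529 -1.46918425 -0.0371568 ] 0.01542394914847774
ang -178.84 R 0.0500 Ftan(ccw) -1.01 Frad -6.56
  191.0 dx 0.0009 dy 0.0087
  199.0 dx 0.0018 dy 0.0067
  205.0 dx 0.0020 dy 0.0049
  210.0 dx 0.0020 dy 0.0039
  212.0 dx 0.0009 dy 0.0015
```

arm_command([
  {"gripper": 0,"dx": 0.0014,"dy": 0.0087,"dz": 0,"spin": 0},
  {"gripper": 0,"dx": 0.0018,"dy": 0.0067,"dz": 0,"spin": 0},
  {"gripper": 0,"dx": 0.002,"dy": 0.0049,"dz": 0,"spin": 0},
  {"gripper": 0,"dx": 0.002,"dy": 0.0039,"dz": 0,"spin": 0},
  {"gripper": 0,"dx": 0.0009,"dy": 0.0015,"dz": 0,"spin": 0},
  {"gripper": 0,"dx": 0,"dy": 0,"dz": 0,"spin": 0},
  {"gripper": 0,"dx": 0,"dy": 0,"dz": 0,"spin": 0},
  {"gripper": 0,"dx": 0,"dy": 0,"dz": 0,"spin": 0},
])

```text
time: 18.35
ee_pos: [0.4714, -0.0895, 0.1265]
eef_rot: [1.0, -0.0, -0.0, 0.001]
ft_force: [-4.5, -3.4, 0.5]
width: 0.0151
```

```bash
python3 st.py
```

```text
18.35 [ 0.4713805  -0.08954195  0.1265067 ] [-4.49670259 -3.39447629  0.45768915] [-0.68729442  0.91505458 -0.04597822] 0.015145378847586438
ang -147.33 R 0.0499 Ftan(ccw) 0.43 Frad 5.62
```

arm_command([
  {"gripper": 0,"dx": 0.0002,"dy": 0.0008,"dz": 0,"spin": 0},
  {"gripper": 0,"dx": 0.0002,"dy": 0.0007,"dz": 0,"spin": 0},
  {"gripper": 0,"dx": 0,"dy": 0,"dz": 0,"spin": 0},
  {"gripper": 0,"dx": 0,"dy": 0,"dz": 0,"spin": 0},
  {"gripper": 0,"dx": 0,"dy": 0,"dz": 0,"spin": 0},
  {"gripper": 0,"dx": 0,"dy": 0,"dz": 0,"spin": 0},
  {"gripper": 0,"dx": 0,"dy": 0,"dz": 0,"spin": 0},
  {"gripper": 0,"dx": 0,"dy": 0,"dz": 0,"spin": 0},
])

```text
time: 19.35
ee_pos: [0.4719, -0.0903, 0.1265]
eef_rot: [1.0, -0.0, -0.0, 0.0]
ft_force: [-4.1, -2.6, 0.9]
width: 0.0151
```

```bash
python3 st.py;python3 - <<'E'
from h import *
cv2.imwrite("pics/t5.png",cv2.resize(cams.camera("top")[200:350,280:450,::-1],None,fx=4,fy=4))
a=cv2.imread("pics/t4.png").astype(int);b=cv2.imread("pics/t5.png").astype(int);print(abs(a-b).mean())
cv2.imwrite("pics/diff.png",np.hstack([np.clip(abs(a-b)*4,0,255)]).astype(np.uint8))
E
python3 st.py
```

```text
19.35 [ 0.47191155 -0.090338    0.12649399] [-4.10895386 -2.55206891  0.88876529] [-0.50787247  1.01705219 -0.0097979 ] 0.015139707568314908
ang -146.23 R 0.0499 Ftan(ccw) -0.16 Frad 4.83
1.467732843137255
19.4 [ 0.47193106 -0.09032381  0.12651269] [-3.81395548 -1.95088603 -0.05676387] [-0.4813893   1.04513829 -0.03052333] 0.015188744270673512
ang -146.24 R 0.0499 Ftan(ccw) -0.50 Frad 4.25
```

View pics/t5.png

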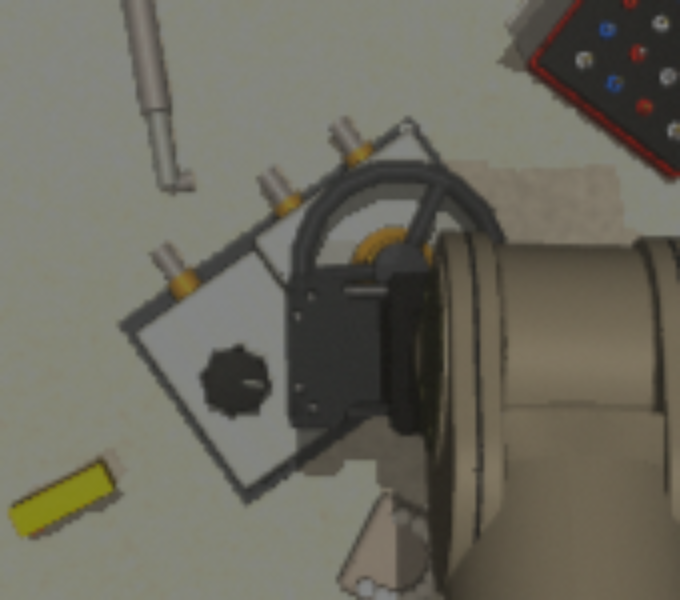

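View pics/diff.png

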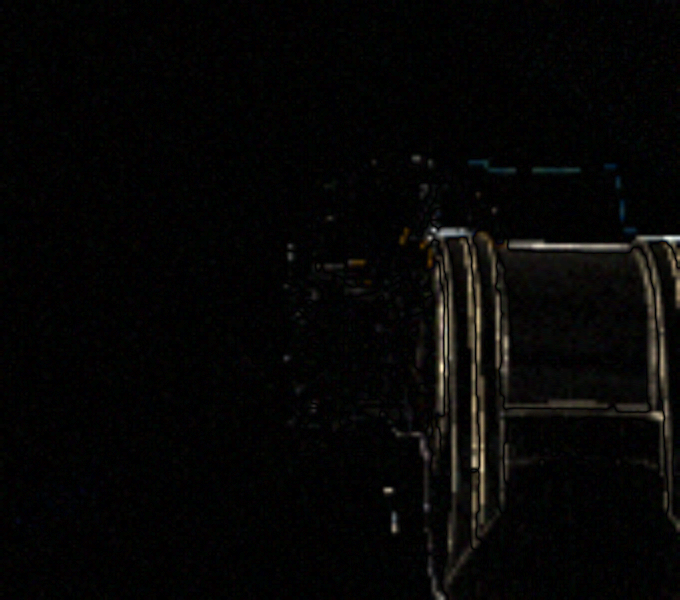

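arm_command([
  {"gripper": 0,"dx": 0.0003,"dy": 0.0004,"dz": 0,"spin": 0},
  {"gripper": 0,"dx": 0,"dy": 0,"dz": 0,"spin": 0},
  {"gripper": 0,"dx": 0,"dy": 0,"dz": 0,"spin": 0},
  {"gripper": 0,"dx": 0,"dy": 0,"dz": 0,"spin": 0},
  {"gripper": 0,"dx": 0,"dy": 0,"dz": 0,"spin": 0},
  {"gripper": 0,"dx": 0,"dy": 0,"dz": 0,"spin": 0},
  {"gripper": 0,"dx": 0,"dy": 0,"dz": 0,"spin": 0},
  {"gripper": 0,"dx": 0,"dy": 0,"dz": 0,"spin": 0},
])

```text
time: 20.4
ee_pos: [0.4721, -0.0907, 0.1265]
eef_rot: [1.0, -0.0, -0.0, 0.0]
ft_force: [-4.4, -1.8, 0.6]
width: 0.0152
```

```bash
python3 st.py; python3 - <<'E'
from h import *
print(np.abs(read_state()["joint_vel"]).max())
cv2.imwrite("pics/w6.png",cams.camera("wrist")[:,:,::-1])
cv2.imwrite("pics/s6.png",cams.camera("scene")[:,:,::-1])
E
```

```text
20.4 [ 0.47214655 -0.09068583  0.12649753] [-4.35969527 -1.83857759  0.57432323] [-0.45362669  1.05709906 -0.04400257] 0.015193903753230788
ang -145.75 R 0.0499 Ftan(ccw) -0.93 Frad 4.64
0.0016226387172142902
```

View pics/w6.png

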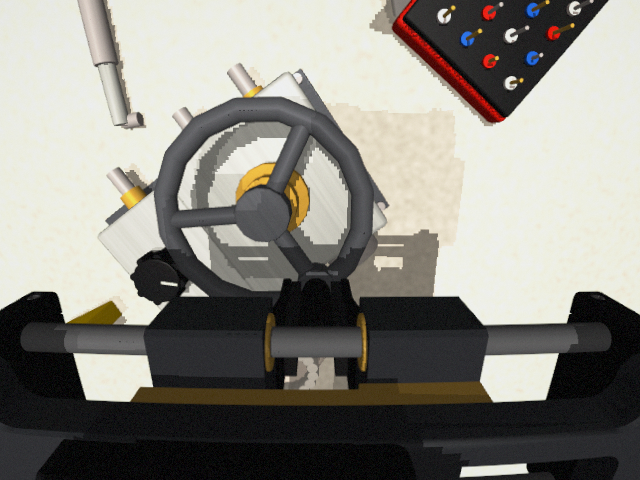

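View pics/s6.png

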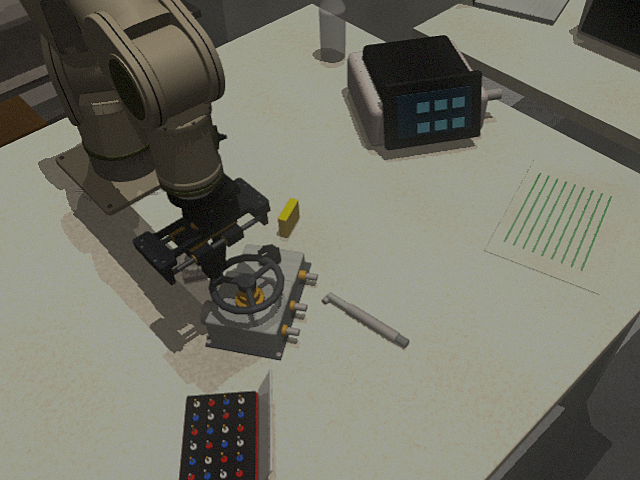

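The wrist view shows the handle held between the pads at about (316, 285). The scene view shows the surrounding items where they were. The tool is at rest at the same angle as the stop, so I'm handing the job in.

```bash
python3 -c "
from bench import job; print(job.close_job())"
```

```text
the job is handed in; nothing more can be done
None
```

I turned the wheel clockwise about 1.1 turns onto its stop, then backed it off two full turns counter-clockwise. The job is handed in with the handle still held in the closed gripper at 30 N.

- **Stop:** The handle stopped at −145.8°. The cameras had put the shut position at about −145.7°. Pushing on raised the force at the handle from 13.6 to 17.4 N while the angle changed by only 0.1°.
- **Final setting:** After two counted turns the handle reads −145.75°, the same as at the stop to within about 0.1°. The measured circle stayed at a radius of 49.9–50.2 mm, so the handle does not seem to have slipped in the pads.
- **At rest:** About 1 N acts along the turning direction and 4–5 N radially. The arm was still, and the job took about 20.5 s.
- **Surroundings:** The air knob's mark and the items around the block look unmoved in the before and after pictures.

One check disagreed: the wrist camera put the hub 3–5 mm further out in x than the other two cameras did. I then fitted the axis from the tool's own path at (0.5134, −0.0626), about 2 mm further out than those two put it, and used that for all the angles. Before the fit, a slight centre error gave sideways forces of up to about 10 N.

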